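# Hook a dropped lens ring out from under the stage guard

## Task

A steel lens ring has rolled under the barred guard of the alignment stage, next to a solid steel disc. Take the hooked rod by its upright grip, reach in through the guard's open mouth, set the hook behind the ring and draw the ring straight out until its centre lies about 80 mm in front of the mouth; do not touch the ring with the fingers and leave the solid disc where it is. Leave the ring lying flat and the rod standing on its foot in front of the guard, its hook clear of the mouth.

Things in the scene. Friction and masses are not known exactly. Their poses are not given: they have to be found in the camera images.
- ring_center (a point): Centre (half-way up) of the loose steel lens ring, an open ring lying flat on the bench under the guard: outside diameter 40 mm, hole 24 mm, height 14 mm, about 85 g. Its centre starts 40 to 95 mm inside the mouth, in the left or right half. Its z axis is the ring's axis.
- disc: Solid steel disc without a hole, lying flat on the bench in the other half under the guard, about 90 mm to the side of the ring: diameter 40 mm, height 14 mm. Origin at the centre of its underside. It must stay where it is (moving it more than 20 mm fails).
- rod_grip (a point): Centre of the hooked rod's upright grip (16 thick in x, 36 in y, top 24 above), z up, 46 mm above the bench when its foot (50 x 50, 6 thick) stands on it. From the foot an 8 mm round steel shank runs along +y at x = 0, its axis 41 mm below this point; at y = 220 it turns to +x: hook straight from x = 0 to 55, then a short end bent back to x = 66, y = 209, same height. Loose, 0.2 kg. Lengths in mm.
- guard: Fixed guard. Origin on the bench, mid-mouth; +y points in, -y out to the open bench, x across. 220 mm wide (x -110 to 110), 170 deep; black 6 mm walls at the -x side and the back, 12 mm square posts at the +x corners. Roof of 4 mm bars 30 mm apart along y in a frame: underside 78, top 86 mm above the bench. The black stage behind it (y 185 to 295) is 170 mm tall.
There are look-alikes about, which are no part of the job. Leave any purple or red look-alike of the part that bears ring_center alone.

How it is judged (in metres and radians):
On the way:
1. with the ring still under the guard, the hook is lowered behind it: the ring lies between hook, shank and mouth (y of ring_center in the frame of guard above 0.02 m and x of ring_center in the frame of rod_grip between 0 and 0.066 m and y of ring_center in the frame of rod_grip between 0.12 and 0.205 m and z of ring_center in the frame of rod_grip between -0.052 and -0.026 m), for 0.1 s.
At the end, for the whole second after the job is handed in: The ring lies flat (within 10 degrees), its centre 50 to 110 mm out from the guard's mouth and within the guard's width; the rod stands on its foot on the bench (within 10 degrees), clear of the guard (grip over 225 mm out from the mouth or 350 mm aside); the disc is within 20 mm of its start (y of ring_center in the frame of guard between -0.11 and -0.05 m and x of ring_center in the frame of guard between -0.11 and 0.11 m and height (world z) of ring_center below 0.012 m and angle between each of ring_center, rod_grip's own z axis and vertical below 0.17 rad and height (world z) of rod_grip between 0.04 and 0.052 m and (y of rod_grip in the frame of guard below -0.225 m or x of rod_grip in the frame of guard above 0.35 m or x of rod_grip in the frame of guard below -0.35 m)); the robot touches nothing.
It fails at once if the fingers touch the ring (contact force between the fingers and ring above 0.5 N).
It fails at once if the solid disc is moved more than 20 mm (distance of disc from where it was at the start of the episode above 0.02 m).
It also fails if it takes over 42 s, if anything falls off the work surface, if the arm or the gripper's body presses on something with over 40 N, if the wrist force passes 120 N, or if a joint passes its speed limit or range.

## Robot

A 6-joint arm with a two-finger parallel gripper is mounted at the origin on the work surface. World frame = base frame: x ahead of the robot, y to its left, z up, the work surface at z = 0. Lengths are in mm, angles in rad, forces in N, time in s.
With the tool pointing down it reaches from about 325 to 850 mm from the base axis. Payload 15.5 kg.
Tool frame: the origin (TCP) lies midway between the tips of the shut fingers; the grasp point (between the pads) lies 19 mm behind it (manip.grip_depth is the distance from the TCP to the grasp point, in mm); z points along the fingers, y is the line along which they close (so a half turn about z gives the same grasp; the last joint's range is limited). The gripper opens to 91 mm and grips with 3 to 60 N. Pads are 32 mm wide; open, the fingers measure 118 mm over their backs; the gripper's body (76 mm by 178 mm) begins 60 mm behind the grasp point.
Start: joints at [1.25, 0.494, 1.345, -0, 1.302, -0.096], TCP at [139.315, 609.276, 213.915] pointing down, gripper open.
Joint ranges: [-2.91, 2.91], [-0.82, 2.16], [0.22, 2.67], [-1.22, 4.37], [0.12, 2.79], [-3.08, 3.08]. Speed limits (rad/s): [1.89, 1.89, 2.57, 3.01, 3.01, 3.01].

## Interface

Orientations are given as a unit quaternion [w, x, y, z].
In Python, from rig import manip, optics gives the robot as it stands.
- The arm moves only by the tool play_rows, never from a script. Its argument "series" is a list that holds one entry, the list of rows, each a list of 7 numbers: the gripper's target within -1 to 1 (shut at 1, half-way at 0, fully open at -1), then the shift along the tool's x, y, z in cm, then the turn, a rotation vector about the tool's x, y, z in units of 5 degrees (1.0 is 5 degrees). In form: [[[gripper, tx, ty, tz, ax, ay, az], ...]]. A call has exactly 10 rows; each row is the pose to reach, as a shift and turn from the pose commanded when the call began, along the tool's axes at that moment; what a row does not reach only later rows make up. A row lasts 1/12 s, in which the tool goes at most 41.7 mm and 7.16 degrees, less where a joint would pass 70% of its speed; a pose out of reach is approached as far as the arm can. A call with a gripper value outside its range is refused whole. The fingers move at their own pace and stop on an object; "force" is the grip in N (left out, the last holds). Time passes only in rows, so rows that repeat a pose let the fingers close, or fill a call up. It gives the time, the measured TCP pose, the force, the opening and the grip force at its end, in the units of the state.
- manip.read_state(): the state, without advancing time (a new reading comes with each control period).
- optics.snapshot(name): name is "side" or "top" or "wrist"; returns the picture (480x640x3 uint8, red, green, blue); there is no depth.
- optics.camera_params(name): a dict with "fovy" (degrees; the focal length in pixels is half the picture's height over the tangent of half this angle, whatever the lens; pixels are square), "cx", "cy" (the principal point, pixels), "world_from_camera" (4x4, takes a point from camera to world coordinates). Camera axes: x right, y down, z forward; pixel columns grow to the right and rows downward; lengths in mm; the calibration is good to about 2 mm. A picture is of the moment at which its call begins: read the wrist's pose just before it. camera_params takes no time and is no camera call; for the wrist camera it gives the pose at the moment of the call.
- manip.close_job(): hands the job in; it is judged then, once.
The state is a dict: "time_s": time; "q": joint angles; "dq": joint speeds; "effort": joint torques, N m; "tool_pos": TCP position; "ee_rot": TCP orientation; "wrist_force": force on the tool from outside, world axes, zero at the start; "wrist_torque": the same for the moment, N m; "opening": finger opening in mm; "gripper_force": force on a finger pad.
Only numpy, scipy, OpenCV 4.12 (cv2) and the standard library are available. Lean on these libraries where they do the work, as an engineer would, in place of code of your own. Each camera call takes 0.05 s, during which the arm holds its last target. There are 200 camera calls.

## Working session

There is one attempt and no reset: what is moved stays moved. The work goes in short steps, Python scripts to look and compute and a tool call to move; the robot and the scene stay as the last step left them, time stands still between calls to the robot, and variables do not carry over. Pictures are saved under pics/ and viewed, at most 10 in all, crops included, and the job is handed in when it is done.

Besides the shell and the picture viewer there is one more tool, called by a JSON object that holds its "fn" and its "kwargs". play_rows: Moves the arm, as the interface text tells. Its arguments: {"type":"object","properties":{"series":{"type":"array"},"force":{"type":"number"}},"required":["series"]}

```bash
mkdir -p pics; ls
python3 - <<'E'
from rig import manip, optics
import cv2,numpy as np
for n in ("top","side"):
    p=optics.camera_params(n); print(n,p["fovy"],p["cx"],p["cy"],np.round(p["world_from_camera"],3).tolist())
    im=optics.snapshot(n); cv2.imwrite(f"pics/{n}0.png",im[:,:,::-1])
print(manip.read_state())
E
```

```text
pics
top 50.91178034519953 323.3013884734148 234.44475400329102 [[0.03, -0.993, 0.114, 382.745], [-0.999, -0.031, -0.009, -91.616], [0.013, -0.114, -0.993, 817.826], [0.0, 0.0, 0.0, 1.0]]
side 51.95465866774915 311.87677681846844 232.25176048105624 [[-0.984, -0.115, 0.138, 353.058], [-0.178, 0.526, -0.831, 625.777], [0.023, -0.843, -0.538, 501.577], [0.0, 0.0, 0.0, 1.0]]
{'time_s': 0.1, 'q': array([ 1.25050324e+00,  4.94087273e-01,  1.34604459e+00,  4.18246706e-05,
        1.30249631e+00, -9.55290356e-02]), 'dq': array([-0.00013868, -0.00069867, -0.00165066, -0.00135862,  0.00039163,
        0.00045544]), 'effort': array([-9.46527180e-04, -8.80235696e+01, -3.82544839e+01,  7.06722750e-02,
        4.80245089e-02, -8.34419893e-05]), 'tool_pos': array([139.19549918, 608.96895501, 213.42721938]), 'ee_rot': array([-1.26600606e-04,  1.12151120e-01,  9.93691027e-01, -5.02444989e-04]), 'wrist_force': array([-0.40837748, -0.13202162,  0.60424433]), 'wrist_torque': array([0.00802451, 0.05417916, 0.02403136]), 'gripper_force': 0.0, 'opening': 91.44542516527484}
```

View pics/top0.png

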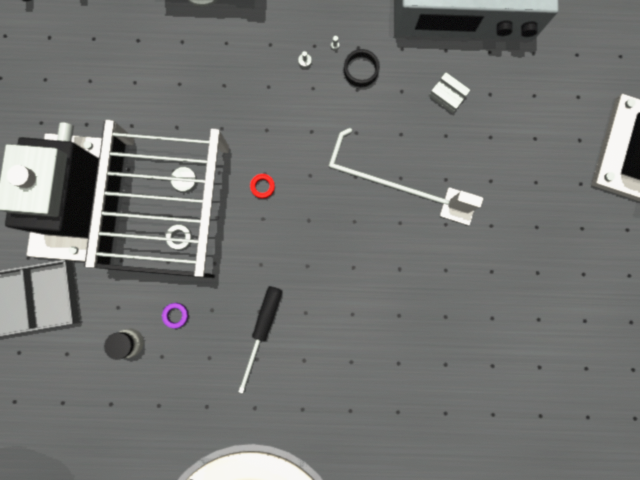

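View pics/side0.png

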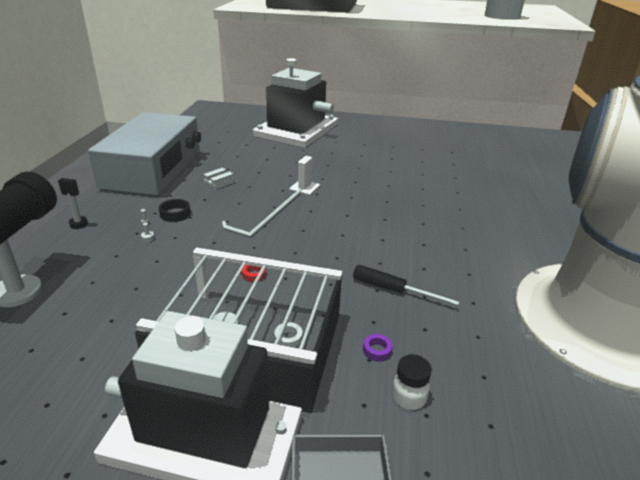

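The candidates are:
- White ring under the guard at top (178,237).
- Solid white disc at (182,179).
- Red ring at (262,186).
- Purple ring at (175,316).
- Black ring at (361,68).

I choose the white open ring under the guard at (178,237). The rod grip is at about (463,205), with its hook corner at (333,165) and tip at (350,130).

```bash
cat > h.py <<'E'
import numpy as np, cv2
from rig import manip, optics
def ray(n,u,v,z,p=None):
    p=p or optics.camera_params(n); f=240/np.tan(np.radians(p["fovy"]/2)); T=p["world_from_camera"]
    d=T[:3,:3]@np.array([(u-p["cx"])/f,(v-p["cy"])/f,1]); o=T[:3,3]
    return (o+d*(z-o[2])/d[2])
def blobs(im,x0,y0,x1,y1,t=170,amin=15):
    m=(im.min(2)>t).astype(np.uint8); k=np.zeros_like(m); k[y0:y1,x0:x1]=1
    n,l,s,c=cv2.connectedComponentsWithStats(m*k)
    return l,[(i,s[i].tolist(),c[i].round(1)) for i in range(1,n) if s[i,4]>amin]
E
python3 - <<'E'
from h import *
im=cv2.imread("pics/top0.png")
l,b=blobs(im,310,115,500,235,150); print(b)
l,b2=blobs(im,85,110,230,290,200); print(b2)
a=cv2.resize(im[110:300,80:290],None,fx=3,fy=3,interpolation=cv2.INTER_CUBIC)
c=cv2.resize(im[110:240,310:500],None,fx=3,fy=3,interpolation=cv2.INTER_CUBIC)
o=np.zeros((570+0,630,3),np.uint8); o[:]=a; cv2.imwrite("pics/a.png",o); cv2.imwrite("pics/c.png",c)
E
```

```text
[(1, [329, 128, 154, 97, 1551], array([417.2, 188.9]))]
[(1, [86, 120, 133, 156, 3926], array([157.1, 198.7])), (2, [85, 137, 16, 20, 214], array([ 93.1, 144.8])), (3, [168, 225, 21, 7, 81], array([178.3, 227.9]))]
```

View pics/a.png

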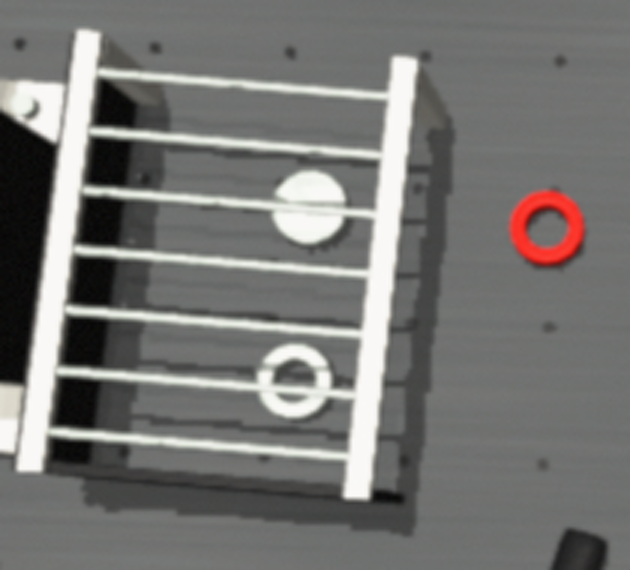

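View pics/c.png

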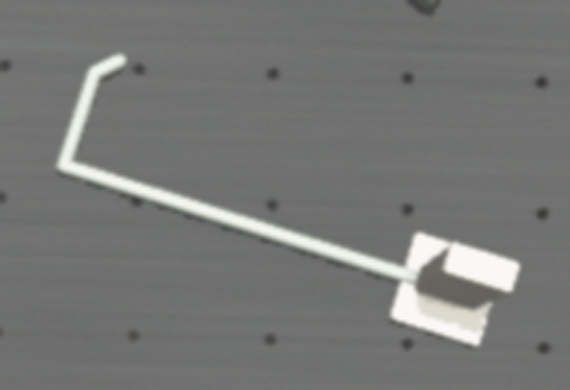

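The close crop confirms the choice: the open ring is at (178,237), the solid disc at (183,179), and the mouth bar's outer corners at (219,129) and (203,276). The rod's grip top centres at about (470,199), and its hook corner is at about (332,164).

```bash
cat > m.py <<'E'
from h import *
A=lambda x,y:(80+x/3-.33,110+y/3-.33); C=lambda x,y:(310+x/3-.33,110+y/3-.33)
P=lambda q,z: ray("top",*q,z)[:2]
a=P(A(418,57),86);b=P(A(370,500),86);c=P(A(76,30),86);d=P(A(17,471),86)
print("mouth",a,b,np.linalg.norm(a-b),"back",c,d,"depth",np.linalg.norm(a-c))
ex=(a-b)+(c-d); ex/=np.linalg.norm(ex); ey=np.array([-ex[1],ex[0]]); O=(a+b)/2
gyaw=np.arctan2(ex[1],ex[0]); print("guard O",O,"yaw",gyaw)
r=P(A(294,381),14); s=P(A(309,207),14)
G=lambda p:np.array([(p-O)@ex,(p-O)@ey])
print("ring",r,G(r),"disc",s,G(s))
gt=P(C(481.5,268),70); h=P(C(66,162),5); sh=P(C(410,274),5)
v=h-sh; ry=v/np.linalg.norm(v); print("grip",gt,"hook",h,"dist",np.linalg.norm(h-gt),"yaw y-axis",np.arctan2(ry[1],ry[0])-np.pi/2, "alt",np.arctan2(*(h-gt)[::-1])-np.pi/2)
print("foot", np.mean([P(C(*q),6) for q in((416,233),(521,263),(480,347),(390,316))],0))
for f in((178,237),):pass
E
python3 m.py
```

```text
mouth [620.73308275  62.09366487] [400.46839024  73.43989294] 220.5567311526063 back [628.82455782 232.36327271] [409.26356827 243.33808371] depth 170.46175911679464
guard O [510.6007365   67.76677891] yaw -0.05070623809508772
ring [464.12951086 133.61644331] [-49.74905495  63.40965736] disc [558.74880251 131.44438424] [44.85871362 66.03612265]
grip [ 529.29435281 -318.62368234] hook [ 593.87423477 -109.33460162] dist 219.02620953677754 yaw y-axis -0.28900364929202205 alt -0.29929855561619223
foot [ 529.34910212 -321.73331354]
```

```bash
cat > w.py <<'E'
import sys, json
from h import *
from scipy.spatial.transform import Rotation as R
def yr(yaw): # tool down, tool y at world yaw
    y=np.array([np.cos(yaw),np.sin(yaw),0]); z=np.array([0,0,-1.]); return R.from_matrix(np.c_[np.cross(y,z),y,z])
def plan(wps):
    s=manip.read_state(); q=s["ee_rot"]; r=R.from_quat([q[1],q[2],q[3],q[0]]); p=s["tool_pos"]
    print("t",s["time_s"],"tcp",p.round(1),"q",s["q"].round(2),"open",round(s["opening"],1),"gf",round(s["gripper_force"],1))
    for w in wps:
        t=np.array(w[:3],float); rr=yr(w[3]); d=r.inv().apply(t-p)/10; v=np.degrees((r.inv()*rr).as_rotvec())/5
        print(w,"->",[float(x) for x in np.r_[d,v].round(2)]); p,r=t,rr
if __name__=="__main__": plan(json.loads(sys.argv[1]))
E
python3 w.py '[[275,310,214,0.8],[420,-10,214,0.25],[529,-319.5,120,-0.295],[529,-319.5,31,-0.295]]'
```

```text
t 0.1 tcp [139.2 609.  213.4] q [ 1.25  0.49  1.35  0.    1.3  -0.1 ] open 91.4 gf 0.0
[275, 310, 214, 0.8] -> [-19.9, -26.12, -0.03, -0.01, 0.0, 6.26]
[420, -10, 214, 0.25] -> [-32.7, -12.85, 0.0, 0.0, 0.0, 6.3]
[529, -319.5, 120, -0.295] -> [-32.68, 2.9, 9.4, 0.0, 0.0, 6.25]
[529, -319.5, 31, -0.295] -> [0.0, 0.0, 8.9, 0.0, 0.0, 0.0]
```

{"fn": "play_rows", "kwargs": {"series": [[[-1,-19.9,-26.1,0,0,0,6.3],[-1,-19.9,-26.1,0,0,0,6.3],[-1,-19.9,-26.1,0,0,0,6.3],[-1,-19.9,-26.1,0,0,0,6.3],[-1,-19.9,-26.1,0,0,0,6.3],[-1,-19.9,-26.1,0,0,0,6.3],[-1,-19.9,-26.1,0,0,0,6.3],[-1,-19.9,-26.1,0,0,0,6.3],[-1,-19.9,-26.1,0,0,0,6.3],[-1,-19.9,-26.1,0,0,0,6.3]]]}}

```text
time_s: 0.93
tool_pos: [275.7, 309.2, 214.0]
ee_rot: [-0.0, 0.379, 0.925, -0.0]
wrist_force: [-0.3, 0.3, 0.5]
opening: 90.9
gripper_force: 0.0
```

{"fn": "play_rows", "kwargs": {"series": [[[-1,-32.7,-12.8,0,0,0,6.3],[-1,-32.7,-12.8,0,0,0,6.3],[-1,-32.7,-12.8,0,0,0,6.3],[-1,-32.7,-12.8,0,0,0,6.3],[-1,-32.7,-12.8,0,0,0,6.3],[-1,-32.7,-12.8,0,0,0,6.3],[-1,-32.7,-12.8,0,0,0,6.3],[-1,-32.7,-12.8,0,0,0,6.3],[-1,-32.7,-12.8,0,0,0,6.3],[-1,-32.7,-12.8,0,0,0,6.3]]]}}

```text
time_s: 1.77
tool_pos: [421.7, -12.0, 213.8]
ee_rot: [0.001, 0.616, 0.788, 0.0]
wrist_force: [-0.4, 0.8, 0.5]
opening: 91.4
gripper_force: 0.0
```

```bash
python3 w.py '[[529,-319.5,120,-0.295],[529,-319.5,31,-0.295]]'
```

```text
t 1.7667 tcp [421.7 -12.  213.8] q [-0.17  0.21  1.82 -0.    1.12 -0.41] open 91.4 gf 0.0
[529, -319.5, 120, -0.295] -> [-32.43, 2.96, 9.41, 0.01, 0.01, 6.18]
[529, -319.5, 31, -0.295] -> [0.0, 0.0, 8.9, 0.0, 0.0, 0.0]
```

{"fn": "play_rows", "kwargs": {"series": [[[-1,-32.4,3.0,9.4,0,0,6.2],[-1,-32.4,3.0,9.4,0,0,6.2],[-1,-32.4,3.0,9.4,0,0,6.2],[-1,-32.4,3.0,9.4,0,0,6.2],[-1,-32.4,3.0,9.4,0,0,6.2],[-1,-32.4,3.0,9.4,0,0,6.2],[-1,-32.4,3.0,9.4,0,0,6.2],[-1,-32.4,3.0,9.4,0,0,6.2],[-1,-32.4,3.0,9.4,0,0,6.2],[-1,-32.4,3.0,9.4,0,0,6.2]]]}}

```text
time_s: 2.6
tool_pos: [528.6, -317.0, 118.3]
ee_rot: [-0.001, 0.803, 0.595, -0.0]
wrist_force: [-0.8, 1.1, -0.7]
opening: 91.3
gripper_force: 0.0
```

```bash
python3 w.py '[[529,-319.5,31,-0.295]]'; python3 -c "
from h import *
p=optics.camera_params('wrist');im=optics.snapshot('wrist');cv2.imwrite('pics/w1.png',im[:,:,::-1])
print(p)"
```

```text
t 2.6 tcp [ 528.6 -317.   118.3] q [-0.64  0.58  1.47  0.    1.09 -0.34] open 91.3 gf 0.0
[529, -319.5, 31, -0.295] -> [-0.23, 0.12, 8.73, -0.01, -0.01, -0.0]
{'fovy': 62.79090154177631, 'cx': 327.59925276460365, 'cy': 237.2382196868594, 'world_from_camera': array([[ 9.56548402e-01, -2.82030208e-01, -7.39872646e-02,
         5.49623152e+02],
       [-2.91573459e-01, -9.25473098e-01, -2.41835613e-01,
        -2.48542096e+02],
       [-2.68274622e-04,  2.52900192e-01, -9.67492336e-01,
         2.87846867e+02],
       [ 0.00000000e+00,  0.00000000e+00,  0.00000000e+00,
         1.00000000e+00]])}
```

View pics/w1.png

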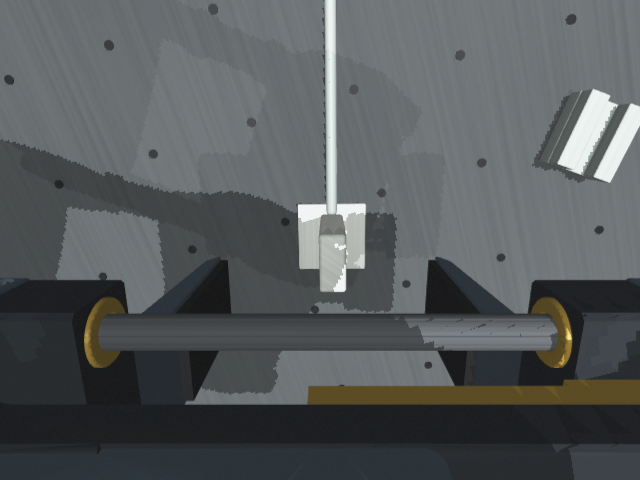

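The wrist view shows the grip centred between the open fingers at (333,263), with the shank running straight up the picture. That agrees with the estimate, so I descend and grip.

{"fn": "play_rows", "kwargs": {"series": [[[-1,-0.2,0.2,3,0,0,0],[-1,-0.2,0.2,6,0,0,0],[-1,-0.2,0.2,8,0,0,0],[-1,-0.2,0.2,8.7,0,0,0],[-1,-0.2,0.2,8.7,0,0,0],[1,-0.2,0.2,8.7,0,0,0],[1,-0.2,0.2,8.7,0,0,0],[1,-0.2,0.2,8.7,0,0,0],[1,-0.2,0.2,8.7,0,0,0],[1,-0.2,0.2,8.7,0,0,0]]], "force": 40}}

```text
time_s: 3.48
tool_pos: [529.1, -319.3, 33.7]
ee_rot: [0.001, 0.803, 0.596, 0.0]
wrist_force: [-0.6, -0.5, -0.5]
opening: 60.9
gripper_force: 0.0
```

{"fn": "play_rows", "kwargs": {"series": [[[1,0,0,0,0,0,0],[1,0,0,0,0,0,0],[1,0,0,0,0,0,0],[1,0,0,0,0,0,0],[1,0,0,-0.5,0,0,0],[1,0,0,-1,0,0,0],[1,0,0,-2,0,0,0],[1,0,0,-3,0,0,0],[1,0,0,-3,0,0,0],[1,0,0,-3,0,0,0]]]}}

```text
time_s: 4.32
tool_pos: [529.3, -319.4, 63.9]
ee_rot: [0.001, 0.803, 0.596, 0.0]
wrist_force: [-0.3, -0.8, -2.6]
opening: 15.6
gripper_force: 40.0
```

```bash
python3 w.py '[[414.7,-240,61,-0.05]]'; python3 -c "
from h import *
im=optics.snapshot('top');cv2.imwrite('pics/top1.png',im[:,:,::-1])
cv2.imwrite('pics/top1c.png',cv2.resize(im[110:240,310:500,::-1],None,fx=3,fy=3,interpolation=cv2.INTER_CUBIC))"
```

```text
t 4.3167 tcp [ 529.3 -319.4   63.9] q [-0.64  0.65  1.51 -0.    0.97 -0.34] open 15.6 gf 40.0
[414.7, -240, 61, -0.05] -> [4.27, -13.27, 0.27, 0.02, 0.01, -2.8]
```

View pics/top1c.png

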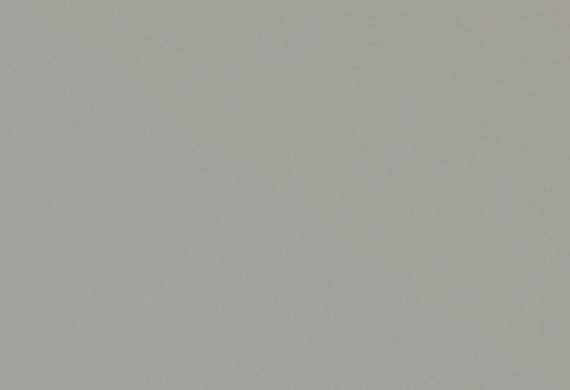

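Run:
```python
from h import *
exec(open('m.py').read().split("gt=")[0])
for n,q,z in(("red",(262,186),7),("drv tip",(275,287),20),("drv mid",(262,340),15),("drvR",(282,292),10)):
    p=P(q,z);print(n,p,G(p))
W=lambda x,y:(O+x*ex+y*ey).round(1)
for t in((-82,-300),(-82,-200),(-82,-123),(-82,-276)):print(t,W(*t))
```

```text
mouth [620.73308275  62.09366487] [400.46839024  73.43989294] 220.5567311526063 back [628.82455782 232.36327271] [409.26356827 243.33808371] depth 170.46175911679464
guard O [510.6007365   67.76677891] yaw -0.05070623809508772
ring [464.12951086 133.61644331] [-49.74905495  63.40965736] disc [558.74880251 131.44438424] [44.85871362 66.03612265]
red [552.28909733   3.50625378] [ 44.89179274 -62.06497775]
drv tip [388.76465013 -25.44132355] [-116.95528496  -99.26350601]
drv mid [305.86077582  -8.07908972] [-200.63260044  -86.12553005]
drvR [381.26769792 -36.04843648] [-123.90498509 -110.23696514]
(-82, -300) [ 413.5 -227.7]
(-82, -200) [ 418.6 -127.8]
(-82, -123) [422.5 -50.9]
(-82, -276) [ 414.7 -203.7]
```

```bash
python3 w.py '[[434,-270,64,0],[434,-52.4,64,0],[434,-52.4,35,0]]'
```

```text
t 4.3667 tcp [ 528.9 -319.1   63.3] q [-0.64  0.65  1.51 -0.    0.97 -0.34] open 15.7 gf 40.0
[434, -270, 64, 0] -> [1.95, -10.51, -0.08, 0.01, 0.0, -3.38]
[434, -52.4, 64, 0] -> [21.76, 0.0, 0.0, 0.0, 0.0, 0.0]
[434, -52.4, 35, 0] -> [0.0, 0.0, 2.9, 0.0, 0.0, 0.0]
```

{"fn": "play_rows", "kwargs": {"series": [[[1,0.3,-1.5,0,0,0,-0.5],[1,0.5,-3,0,0,0,-1],[1,0.8,-4.5,0,0,0,-1.5],[1,1.1,-6,0,0,0,-2],[1,1.4,-7.5,0,0,0,-2.5],[1,1.7,-9,0,0,0,-3],[1,2,-10.5,0,0,0,-3.4],[1,2,-10.5,0,0,0,-3.4],[1,2,-10.5,0,0,0,-3.4],[1,2,-10.5,0,0,0,-3.4]]]}}

```text
time_s: 5.2
tool_pos: [434.6, -269.8, 62.9]
ee_rot: [0.0, 0.707, 0.708, 0.0]
wrist_force: [0.4, -0.3, -2.3]
opening: 15.6
gripper_force: 40.0
```

```bash
python3 w.py '[[434,-52.4,64,0]]'
python3 - <<'E'
from h import *
im=optics.snapshot('side');cv2.imwrite('pics/side1.png',im[:,:,::-1])
E
```

```text
t 5.2 tcp [ 434.6 -269.8   62.9] q [-0.67  0.55  1.78  0.    0.81 -0.67] open 15.6 gf 40.0
[434, -52.4, 64, 0] -> [21.74, -0.04, -0.12, 0.01, 0.0, 0.01]
```

View pics/side1.png

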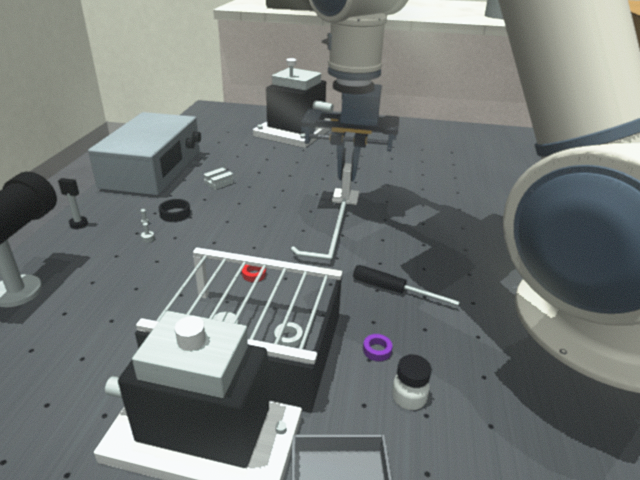

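The rod is held upright, with the hook corner at about (333,258) and the tip at (294,250), in front of the mouth. I check the corner, the tip and the ring by ray.

Run:
```python
from h import *
print(ray('side',333,258,34),ray('side',295,250,34),ray('side',289,332,14))
```

```text
[425.58961553 -27.2562044   34.        ] [490.98416279 -36.6712483   34.        ] [463.50719014 133.45383787  14.        ]
```

Run:
```python
from h import *
im=optics.snapshot('top')[:,:,::-1]
s=cv2.imread('pics/side1.png')
o=np.zeros((600,800,3),np.uint8)
o[:450,:400]=cv2.resize(im[100:250,200:333],(400,450),interpolation=cv2.INTER_CUBIC)
o[:480,400:800]=cv2.resize(s[160:280,280:380],(400,480),interpolation=cv2.INTER_CUBIC)
cv2.imwrite('pics/comb.png',o)
```

```text
(no output)
```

View pics/comb.png

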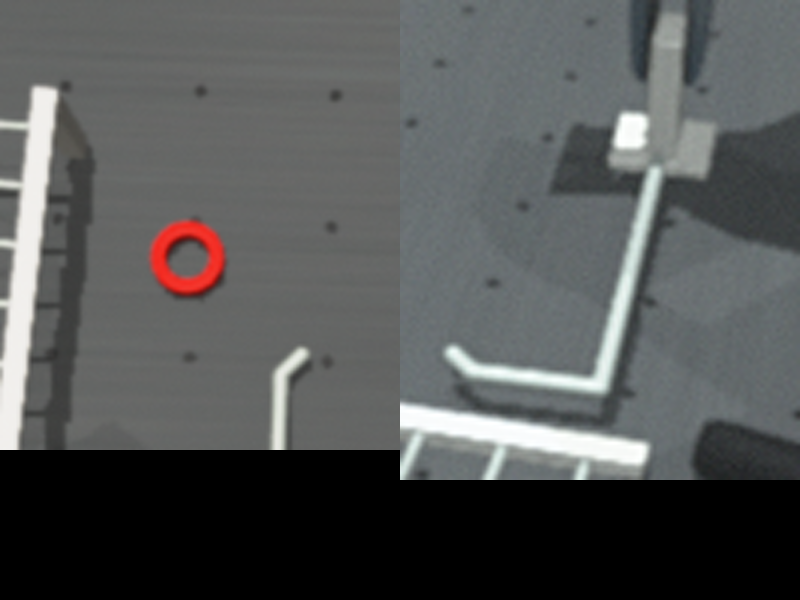

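Both views show the hook: the bend is at side (297,253) and top (293,224), the tip at side (293,248) and top (301,217). I triangulate its height.

Run:
```python
from h import *
def tri(a,b):
    rows=[];rhs=[]
    for n,(u,v) in(("top",a),("side",b)):
        p0=ray(n,u,v,0);p1=ray(n,u,v,100);d=(p1-p0)/np.linalg.norm(p1-p0);M=np.eye(3)-np.outer(d,d);rows.append(M);rhs.append(M@p0)
    return np.linalg.lstsq(np.vstack(rows),np.hstack(rhs),rcond=None)[0].round(1)
print("bend",tri((293,223.7),(297.2,252.9)),"tip",tri((301.2,217),(292.8,247.8)))
for z in (20,25,30,35):print(z,ray('side',330.3,256.2,z).round(1))
```

```text
bend [490.  -50.   19.1] tip [500.8 -62.8  19.7]
20 [433. -51.  20.]
25 [432.2 -44.   25. ]
30 [431.3 -37.   30. ]
35 [430.5 -30.   35. ]
```

The hook has drooped about 15 mm, which puts the rod about 4° nose-down in the pads. I pitch the tool 4° to level it, raise it 10 mm, grip harder, and slide in over the ring.

{"fn": "play_rows", "kwargs": {"series": [[[1,0,0,-0.5,0,0.4,0],[1,0,0,-1,0,0.8,0],[1,2,0,-1,0,0.8,0],[1,5,0,-1,0,0.8,0],[1,8,0,-1,0,0.8,0],[1,11,0,-1,0,0.8,0],[1,13,0,-1,0,0.8,0],[1,14,0,-1,0,0.8,0],[1,14,0,-1,0,0.8,0],[1,14,0,-1,0,0.8,0]]], "force": 60}}

```text
time_s: 6.13
tool_pos: [434.5, -129.8, 73.0]
ee_rot: [-0.024, 0.706, 0.708, 0.025]
wrist_force: [-0.5, -0.2, -2.2]
opening: 15.8
gripper_force: 60.0
```

Run:
```python
from h import *
s=manip.read_state();print(s["tool_pos"],s["ee_rot"].round(3),s["wrist_force"])
im=optics.snapshot('top')[:,:,::-1]; s=optics.snapshot('side')[:,:,::-1]
o=np.zeros((600,800,3),np.uint8)
o[:600,:400]=cv2.resize(im[110:290,120:240],(400,600),interpolation=cv2.INTER_CUBIC)
o[:600,400:800]=cv2.resize(s[180:360,240:360],(400,600),interpolation=cv2.INTER_CUBIC)
cv2.imwrite('pics/comb2.png',o)
```

```text
[ 434.51370748 -129.81984172   72.96382356] [-0.024  0.706  0.708  0.025] [-0.45414703 -0.22716617 -2.15628577]
```

View pics/comb2.png

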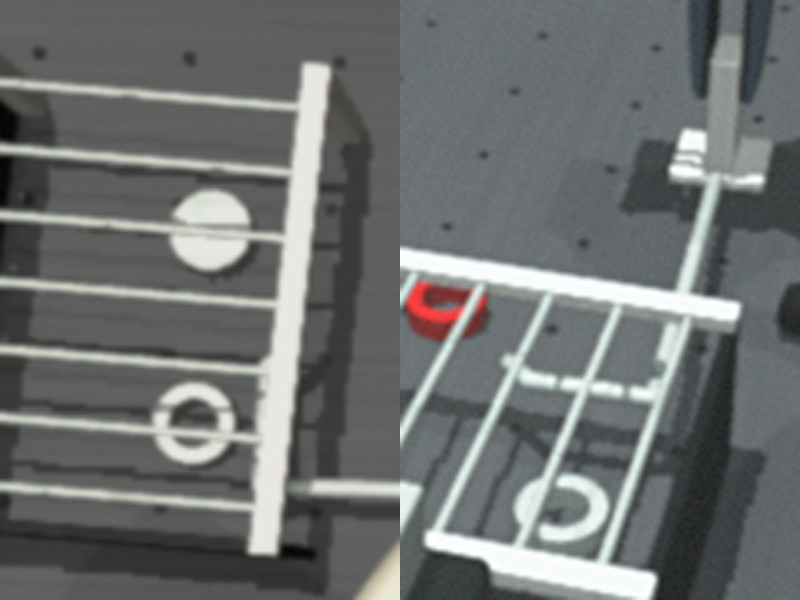

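The ring and disc are undisturbed. The hook is under the roof, its corner at side (315,296), just short of the ring.

Run:
```python
from h import *
for z in (25,30,35,40,45,50):print(z,ray('side',315.3,296.1,z).round(1),ray('side',277.2,292.8,z).round(1))
```

```text
25 [438.9  62.7  25. ] [496.4  66.9  25. ]
30 [438.   68.6  30. ] [494.9  72.8  30. ]
35 [437.1  74.6  35. ] [493.4  78.7  35. ]
40 [436.2  80.5  40. ] [491.9  84.5  40. ]
45 [435.3  86.4  45. ] [490.4  90.4  45. ]
50 [434.4  92.3  50. ] [488.9  96.3  50. ]
```

{"fn": "play_rows", "kwargs": {"series": [[[1,2,0,0.1,0,0,0],[1,4.5,0,0.3,0,0,0],[1,6.5,0,0.4,0,0,0],[1,7.7,0,0.5,0,0,0],[1,7.7,0,0.5,0,0,0],[1,7.7,0,0.5,0,0,0],[1,7.6,0,1.5,0,0,0],[1,7.5,0,3,0,0,0],[1,7.5,0,4.2,0,0,0],[1,7.5,0,4.2,0,0,0]]]}}

```text
time_s: 7.07
tool_pos: [435.0, -53.4, 36.1]
ee_rot: [-0.024, 0.706, 0.707, 0.025]
wrist_force: [-0.2, -0.5, -1.3]
opening: 15.6
gripper_force: 60.0
```

Run:
```python
from h import *
s=manip.read_state();print(s["time_s"],s["tool_pos"],s["ee_rot"].round(3),s["wrist_force"],s["wrist_torque"])
s=optics.snapshot('side')[:,:,::-1]
cv2.imwrite('pics/s3.png',cv2.resize(s[200:360,210:370],(600,600),interpolation=cv2.INTER_CUBIC))
```

```text
7.0667 [434.97573741 -53.38890514  36.12848655] [-0.024  0.706  0.707  0.025] [-0.23321316 -0.53261334 -1.34469025] [-0.2251362   0.05249028 -0.01143307]
```

View pics/s3.png

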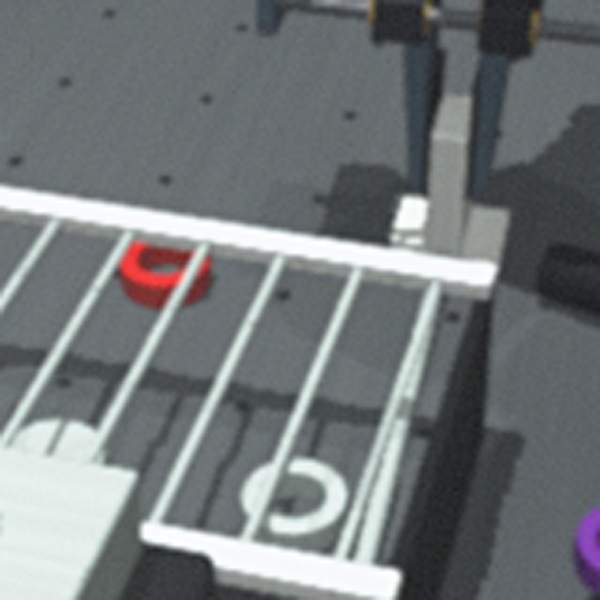

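The ring is undisturbed and the hook is lowered behind it, hidden under the rear frame. The shank lies to the right of the ring at about x=390. I draw it out gently.

{"fn": "play_rows", "kwargs": {"series": [[[1,0,0,0.1,0,0,0],[1,-0.4,0,0.07,0,0,0],[1,-1,0,0.03,0,0,0],[1,-1.7,0,-0.02,0,0,0],[1,-2.5,0,-0.07,0,0,0],[1,-3.4,0,-0.14,0,0,0],[1,-4.4,0,-0.2,0,0,0],[1,-5.4,0,-0.27,0,0,0],[1,-6.4,0,-0.34,0,0,0],[1,-7.4,0,-0.41,0,0,0]]]}}

```text
time_s: 7.95
tool_pos: [433.6, -126.1, 35.8]
ee_rot: [-0.025, 0.707, 0.707, 0.025]
wrist_force: [1.4, 19.1, 23.3]
opening: 15.7
gripper_force: 60.0
```

{"fn": "play_rows", "kwargs": {"series": [[[1,-1,0,-0.07,0,0,0],[1,-2,0,-0.14,0,0,0],[1,-3,0,-0.21,0,0,0],[1,-4,0,-0.28,0,0,0],[1,-5,0,-0.35,0,0,0],[1,-5.9,0,-0.41,0,0,0],[1,-6.7,0,-0.46,0,0,0],[1,-7.3,0,-0.5,0,0,0],[1,-7.7,0,-0.53,0,0,0],[1,-7.9,0,-0.55,0,0,0]]]}}

```text
time_s: 8.78
tool_pos: [433.4, -205.2, 35.8]
ee_rot: [-0.026, 0.707, 0.707, 0.025]
wrist_force: [0.6, 15.9, 22.6]
opening: 15.8
gripper_force: 60.0
```

Run:
```python
from h import *
s=manip.read_state();print(s["time_s"],s["tool_pos"],s["ee_rot"].round(3),s["wrist_force"])
s=optics.snapshot('side')[:,:,::-1]
cv2.imwrite('pics/s4.png',s)
l,b=blobs(s,240,230,340,300,150,20);print(b)
t=optics.snapshot('top')[:,:,::-1];cv2.imwrite('pics/t4.png',t)
l,b=blobs(t,222,195,310,275,150,20);print(b)
```

```text
8.7833 [ 433.42901043 -205.17426937   35.77876814] [-0.026  0.707  0.707  0.025] [ 0.58812445 15.90007704 22.60981524]
[(1, [240, 230, 100, 70, 1533], array([293.9, 270.4]))]
[(1, [246, 216, 64, 47, 831], array([265. , 245.9]))]
```

```bash
cat > hc.py <<'E'
from h import *
def find(box,n=5):
    t=cv2.imread('pics/t4.png'); x0,y0,x1,y1=box
    g=cv2.resize(cv2.cvtColor(t,cv2.COLOR_BGR2GRAY)[y0:y1,x0:x1],None,fx=4,fy=4,interpolation=cv2.INTER_CUBIC)
    c=cv2.HoughCircles(g,cv2.HOUGH_GRADIENT,1,40,param1=150,param2=18,minRadius=40,maxRadius=58)
    for q in ([] if c is None else c[0][:n]):
        u,v=x0+q[0]/4-.4,y0+q[1]/4-.4; print(u.round(1),v.round(1),q[2],ray('top',u,v,14).round(1))
if __name__=="__main__":
    find((222,195,330,285)); print("disc area"); find((150,150,210,265))
    t=cv2.imread('pics/t4.png'); print((t[228:266:2,240:320:2].min(2)>150).astype(int).astype(str).tolist().__len__())
    for r in t[205:280:2,225:330:2].min(2): print(''.join('#' if x>150 else '.' for x in r))
E
python3 hc.py
```

```text
263.0 242.0 49.2 [459.8  -2.8  14. ]
disc area
182.5 178.7 47.6 [558.6 131.8  14. ]
19
.....................................................
.....................................................
.....................................................
.....................................................
.....................................................
.....................................................
..............###....................................
.............####....................................
............####.....................................
...........####......................................
...........###.......................................
...........###.......................................
...........##........................................
...........##...#######..............................
...........##..#########.............................
...........##.####...####............................
...........##.###.....###............................
...........#####.......###...........................
...........#####.......###...............
[... 338 characters left out ...]
..........##........................................
...........#################.........................
...........##########################################
.....................################################
.....................................................
.....................................................
.....................................................
.....................................................
.....................................................
.....................................................
.....................................................
.....................................................
.....................................................
```

The ring is drawn out to guard y≈-73 mm, and the disc is unmoved at (558.6,131.8). I pull the last 6 mm, ease the press on the bench, and release.

{"fn": "play_rows", "kwargs": {"series": [[[1,-0.2,0,-0.05,0,0,0],[1,-0.5,0,-0.1,0,0,0],[1,-0.6,0,-0.15,0,0,0],[1,-0.6,0,-0.15,0,0,0],[0.5,-0.6,0,-0.15,0,0,0],[0.3,-0.6,0,-0.15,0,0,0],[0,-0.6,0,-0.15,0,0,0],[-0.5,-0.6,0,-0.15,0,0,0],[-1,-0.6,0,-0.15,0,0,0],[-1,-0.6,0,-0.15,0,0,0]]]}}

```text
time_s: 9.72
tool_pos: [434.0, -211.1, 36.2]
ee_rot: [-0.025, 0.706, 0.707, 0.025]
wrist_force: [0.4, -0.2, 0.6]
opening: 53.0
gripper_force: 0.0
```

{"fn": "play_rows", "kwargs": {"series": [[[-1,0,0,0,0,0,0],[-1,0,0,0,0,0,0],[-1,0,0,0,0,0,0],[-1,0,0,0,0,0,0],[-1,0,0,-2,0,0,0],[-1,0,0,-5,0,0,0],[-1,0,0,-8,0,0,0],[-1,0,0,-12,0,0,0],[-1,0,0,-15,0,0,0],[-1,0,0,-15,0,0,0]]]}}

```text
time_s: 10.55
tool_pos: [436.2, -223.4, 191.2]
ee_rot: [-0.021, 0.706, 0.708, 0.025]
wrist_force: [1.2, -0.8, 1.1]
opening: 91.1
gripper_force: 0.0
```

```bash
python3 - <<'E'
from h import *
s=manip.read_state();print(s["time_s"],s["tool_pos"],s["wrist_force"],s["opening"])
cv2.imwrite('pics/t4.png',optics.snapshot('top')[:,:,::-1])
s=optics.snapshot('side')[:,:,::-1];cv2.imwrite('pics/s5.png',s)
for r in s[160:265:2,260:400:2].min(2): print(''.join('#' if x>150 else '+' if x>105 else '.' for x in r))
E
python3 hc.py | head -4
```

```text
10.55 [ 436.18677342 -223.41285895  191.22678234] [ 1.23598531 -0.84722053  1.05569146] 91.08296124249894
+++..++++++++++++.+++..++......+++.....+++++.+..+++++++.++.+.++++..++.
++++++++++++++++.+....++.+.+..+.+......++..+.+++++++++..+++..+++..+.++
++.++.++++++.++++.+...+.++..+..+.....+.......+...++..+.++++..++.+.+++.
++.+++++++.+++++......++.+....+............+++..+.++++..+...+++.+.+++.
+.++++++++++..+++.+...+.++....+++..+.+......++.+.....+...+..+..+...++.
++.++.+++++++..++...+.+......+....+...+..............+..++++.+++..++.+
.+++++++++++.+++++....+....++.+......++...+...+..+......+++++.+++..+.+
.++++...++++....+..++.++..+.+.....++..+....+............+..++++.+.+.++
+++++.++++..+....+.++.....+...+..+.....+++....+........++...+..++...+.
++.++.+.+++..+++....+++.+..+.....++++++++......+..+....+....+.+..++...
+.++++++++.+++++...+..+..+.+.+...+.+++...+.....++.+..+.++....+++.....+
...+++++...++++..++++.+..+.++....+++..++....++....+....+.+..++++.++..+
.+.+.+.+++++.......+.+...+++++..+..++...+##++++..++.....++++..+.......
+++++++.++......+.++.+...+++....++.+..+.+###+...++.....++.++..+....+..

[... 2155 characters left out ...]
+++...+.+.+##+.........++.+++.++++++++++.....
.+++.+.++..++++.++...++...+.+.+.++.+##..........++.++++++..++++++.....
+++++++.++.++...+..+..+++.++++.....###..............+++++++.+.+.......
.+++++++....++.++..++++++..+.+.....##+.+............+++++++++.........
++...++.+++++.+.+.++.+++.+++.+..+.+##+.++.+..........++++++...........
####++++...++++.+.+..+.+.+.+..+.+.+##.....+...........++++............
##########++++.....+++.+.++++.+.+.###.+..++............++.............
#################++++...+++..+++..##+.+...++..........................
############################++.+.+##+.+.+++.+..+......................
267.7 242.0 48.2 [460.1 -10.4  14. ]
disc area
182.7 178.2 47.6 [559.5 131.4  14. ]
19
```

The ring is at guard y≈-80 mm, the rod stands upright on its foot, the disc is unmoved, and the gripper is clear. I hand in.

```bash
python3 -c "
from rig import manip
print(manip.close_job())"
```

```text
the job is handed in; nothing more can be done
None
```

I drew the ring out to about 80 mm in front of the mouth, left the rod standing on its foot clear of the guard and the disc where it was, and handed the job in at about 10.7 s; no verdict came back.

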